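# Seat a battery pack in the tester and hold the cam lever at top lift

## Task

The cream six-cell battery pack lies loose in the channel of the pack tester, short of its end. With the lever still down, push the pack along the channel under the probe bridge until you feel it come up firmly against the end stop, without ramming it. Then swing the red-gripped cam lever up to its point of highest lift, which presses the pack onto the probes, and finish still holding it there by its grip, because it springs back when let go; leave everything else on the bench where it is.

Things in the scene. Friction and masses are not known exactly. Their poses are not given: they have to be found in the camera images.
- tester: Aluminium pack tester fixed to the bench, base plate 150 (x) x 240 (y) x 10 mm. Origin: centre of the base underside, on the bench top. x points away from the lever side, the channel runs along y with its end stop at the -y end, z up. The cam shaft lies along x at y = 0, z = 36 mm, in cheeks at x = +-46 to +-57 mm.
- channel (a point): Centre of the channel floor, 68 mm above the bench when down; axes as the tester's. The floor is 88 mm wide and reaches from y = -88 to +88 mm; blue side rails 9 mm high leave 75 mm between them.
- bridge (a point): Centre of the top of the grey probe bridge over the stop end of the channel: tester y = -45 to -100 mm, x = -58 to 58 mm; underside 130 mm, top 142 mm (fittings to 154 mm) above the bench; on four posts, 12 mm square, at its corners.
- end_stop: Rigid upright end stop with a rubber face, fixed to the tester under the bridge. Its frame coincides with the tester's; the face is at tester y = -90 mm, 60 mm wide, 76 to 100 mm above the bench.
- pack: Battery pack: cream frame with six lying cells, 72 (x) x 118 (y) x 28 mm, green board on top (fittings to 34 mm), about 0.33 kg, loose in the channel. Origin: centre of its underside; axes as the tester's, so -y is the end for the stop. It starts 25 to 50 mm short; seated, its origin is at tester y = -31 mm, x = 0. It can be pushed on its plain +y end face, 59 mm from the origin.
- probes: Block with eight brass probe pins under the bridge. Origin at the pin tips, 103 mm above the bench, 5 mm above the board of the lowered pack. It yields upwards: about 3 N at first, then 1.5 N per mm.
- platform (a joint): Lift in m of the platform that forms the channel floor, driven by the eccentric on the cam shaft: 0 down, 0.009 at the highest lift.
- cam_lever (a joint): Angle of the cam lever, rad: 0 at rest, lever pointing to tester +y and 0.262 rad above level; grows as it swings up. Lift is highest at 1.309, lever exactly upright; beyond it the platform sinks again, up to a stop at 1.81. A spring (0.24 N m at 0, 0.44 N m upright, about 4 N at the grip, a few N more while lifting) always drives it back to 0.
- lever_grip: Red round grip of the cam lever, 18 mm in diameter, 58 mm long, parallel to the shaft (its x axis), free to revolve on its own spindle at the lever's end, on the tester's -x side. Origin: on the bar's axis at mid-length, tester x = -100 mm, 110 mm from the shaft axis: y = 106, z = 64 mm at rest, y = 0, z = 146 mm upright. Can be pinched from above along tester y.
- phone: Black phone lying flat, 147 x 72 x 9 mm, origin under its centre. Leave it alone.
- pack_shell: Empty black half shell of a pack, 80 x 150 x 36 mm, origin under its centre. Leave it alone.
- screwdriver: Orange-handled screwdriver lying down, 160 mm long, origin under its middle. Leave it alone.
- multimeter: Yellow hand multimeter lying flat, 180 x 86 x 49 mm, origin under its centre. Leave it alone.
- spare_cells: Grey tray 56 x 98 mm with four upright cells, 69 mm high, origin under its centre. Leave it alone.
- screw_dish: Small clear dish with screws, 68 mm across, 22 mm high, origin under its centre. Leave it alone.
- strip_spool: White spool of nickel strip lying flat, 76 mm across, 15 mm high, origin under its centre. Leave it alone.

How it is judged:
By the outcome, as a careful person would: the job done as asked, in the order asked, and still so for the second after the job is handed in, while the arm keeps its last pose, push and grip.
It also fails if it takes over 54 s, if anything falls off the work surface, if the arm or the gripper's body presses on something with over 40 N, if the wrist force passes 120 N, or if a joint passes its speed limit or range.

## Robot

A 6-joint arm with a two-finger parallel gripper is mounted at the origin on the work surface. World frame = base frame: x ahead of the robot, y to its left, z up, the work surface at z = 0. Lengths are in m, angles in rad, forces in N, time in s.
With the tool pointing down it reaches from about 0.275 to 1 m from the base axis. Payload 8.4 kg.
Tool frame: the origin (TCP) lies midway between the tips of the shut fingers; the grasp point (between the pads) lies 19 mm behind it (ctrl.grip_depth is the z of the grasp point in the tool frame, in m); z points along the fingers, y is the line along which they close (so a half turn about z gives the same grasp; the last joint's range is limited). The gripper opens to 85 mm and grips with 20 to 120 N. Pads are 22 mm wide; open, the fingers measure 114 mm over their backs; the gripper's body (76 mm by 85 mm) begins 54 mm behind the grasp point. The pads swing forward as they close: fully open they stand 13 mm farther back than shut.
Start: joints at [1.233, 0.353, 1.633, -0, 1.155, -0.002], TCP at [0.206, 0.59, 0.231] pointing down, gripper open.
Joint ranges: [-2.63, 2.63], [-0.92, 2.1], [0.06, 2.66], [-1.3, 4.44], [0, 2.69], [-3.02, 3.02]. Speed limits (rad/s): [2.22, 2.22, 2.79, 3.14, 3.14, 3.14].

## Interface

Orientations are given as a 3x3 rotation matrix whose columns are the frame's x, y, z axes.
In Python, from workcell import sensors, capture, workorder, ctrl gives the robot as it stands. The module is installed in compiled form; this text tells all that it offers.
- The arm moves only by the shell command python3 -m crank 'ROWS' [FORCE]. ROWS is a JSON object whose one key "steps" holds a list of rows, each a list of 5 numbers: the shift along the tool's x, y, z in m, then the turn about the tool's z in degrees, then the closure, from -1 (fully open) to 1 (shut). A call has 1 to 20 rows; each row shifts and turns the commanded pose from where the row before left it, along the tool's axes as they then stand; what a row does not reach is not made up. A row lasts 1/12 s, in which the tool goes at most 41.7 mm and 7.16 degrees, less where a joint would pass 70% of its speed; a pose out of reach is approached as far as the arm can. A call with a gripper value outside its range is refused whole. The fingers move at their own pace and stop on an object; FORCE is the grip in N (left out, the last holds). Time passes only in rows, so rows that do not move let the fingers close. It gives the time, the measured TCP pose, the force, the opening and the grip force at its end, in the units of the state.
- sensors.state(): the state, without advancing time (a new reading comes with each control period).
- capture(name): name is "scene" or "side" or "wrist"; returns a dict with "image" (400x640x3 uint8, blue, green, red), "depth" (400x640 float32, m along the optical axis (not along the pixel's ray), 0 where there is no reading), "vertical_fov" (degrees; the focal length in pixels is half the picture's height over the tangent of half this angle, whatever the lens; pixels are square), "cx", "cy" (the principal point, pixels), "k1" (the pictures are not rectified: a ray, as slopes to the right and down, at radius r is drawn at 1 + k1 r^2 times it, then the intrinsics apply), "extrinsics" (4x4, takes a point from camera to world coordinates); the wrist camera has in their place "hand_eye" (4x4, takes a point from camera to tool coordinates, whose origin is the TCP and whose axes are the flange's). Camera axes: x right, y up, looking along -z (the intrinsics and any distortion apply to the point x, -y, -z); pixel columns grow to the right and rows downward; lengths in m; the calibration is good to about 2 mm. A picture is of the moment at which its call begins: read the wrist's pose just before it.
- workorder.sign_off(): hands the job in; it is judged then, once.
The state is a dict: "t": time; "joints": joint angles; "joint_velocities": joint speeds; "joint_efforts": joint torques, N m; "tool_pos": TCP position; "orientation": TCP orientation; "ft_force": force on the tool from outside, world axes, zero at the start; "ft_torque": the same for the moment, N m; "width": finger opening in m; "gripper_force": force on a finger pad.
Only numpy, scipy, OpenCV 4.12 (cv2) and the standard library are available. Lean on these libraries where they do the work, as an engineer would, in place of code of your own. Each camera call takes 0.05 s, during which the arm holds its last target. There are 200 camera calls.

## Working session

There is one attempt and no reset: what is moved stays moved. The work goes in short steps, Python scripts to look and compute and a shell command to move; the robot and the scene stay as the last step left them, time stands still between calls to the robot, and variables do not carry over. Pictures are saved under pics/ and viewed, at most 10 in all, crops included, and the job is handed in when it is done.

```bash
mkdir -p pics
cat > h.py <<'E'
import numpy as np, cv2
from workcell import sensors, capture, workorder, ctrl
def K(c):
    f=200/np.tan(np.radians(c["vertical_fov"])/2)
    return np.array([[f,0,c["cx"]],[0,f,c["cy"]],[0,0,1.]]), np.array([c["k1"],0,0,0.])
def T(c,st=None):
    if "extrinsics" in c: return np.array(c["extrinsics"])
    M=np.eye(4);M[:3,:3]=st["orientation"];M[:3,3]=st["tool_pos"];return M@np.array(c["hand_eye"])
def rays(c,px,st=None):
    k,d=K(c); n=cv2.undistortPoints(np.float64(px).reshape(-1,1,2),k,d).reshape(-1,2)
    t=T(c,st); return t[:3,3], np.c_[n[:,0],-n[:,1],-np.ones(len(n))]@t[:3,:3].T
def onz(c,px,z,st=None):
    o,r=rays(c,px,st); return o+r*((z-o[2])/r[:,2])[:,None]
def cloud(c,st=None):
    k,d=K(c); v,u=np.mgrid[:400,:640]
    o,r=rays(c,np.c_[u.ravel(),v.ravel()],st); return (o+r*c["depth"].reshape(-1,1)).reshape(400,640,3)
E
python3 - <<'E'
from h import *
st=sensors.state(); print(st, ctrl.grip_depth)
for n in("scene","side"):
    c=capture(n); cv2.imwrite(f"pics/{n}0.png",c["image"]); np.savez(f"{n}0.npz",**c)
    print(n,c["vertical_fov"],c["k1"],T(c,st).round(3).tolist())
E
```

```text
{'t': 0.0, 'joints': array([ 1.23258579e+00,  3.53642039e-01,  1.63412677e+00,  3.12031156e-05,
        1.15521446e+00, -2.40551267e-03]), 'joint_velocities': array([ 0.00132335,  0.00217401, -0.0004007 ,  0.00086104, -0.00095443,
       -0.00034563]), 'joint_efforts': array([-2.35844709e-03, -6.05247903e+01, -3.42059791e+01, -1.57502209e-04,
        9.34442942e-03,  1.43244597e-05]), 'tool_pos': array([0.2057918 , 0.58964357, 0.23056866]), 'orientation': array([[-9.44141172e-01,  3.29540905e-01, -4.88335415e-04],
       [ 3.29541265e-01,  9.44140275e-01, -1.30236477e-03],
       [ 3.18746669e-05, -1.39054287e-03, -9.99999033e-01]]), 'ft_force': array([ 0.98011761, -0.93668444,  1.05773147]), 'ft_torque': array([ 0.02439934, -0.00010095,  0.02509992]), 'gripper_force': 0.0, 'width': 0.08587740736952934} -0.0187
scene 51.56741853867783 0.026524215646992852 [[0.292, -0.808, 0.512, 1.15], [0.956, 0.241, -0.165, -0.179], [0.01, 0.538, 0.843, 1.135], [0.0, 0.0, 0.0, 1.0]]
side 54.42790277396369 0.018929069844092556 [[0.967, 0.188, -0.174, 0.354], [-0.256, 0.74, -0.621, -0.682], [0.012, 0.645, 0.764, 0.961], [0.0, 0.0, 0.0, 1.0]]
```

View pics/scene0.png

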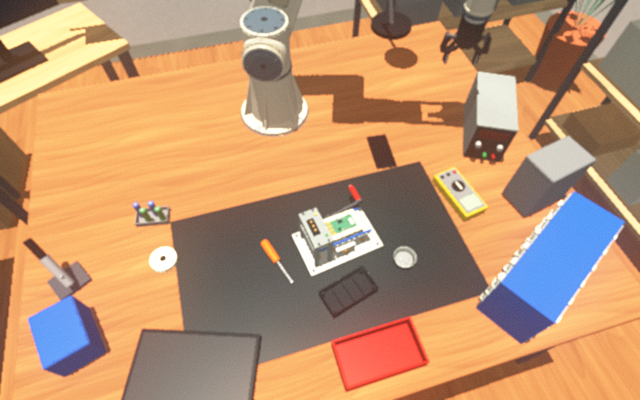

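View pics/side0.png

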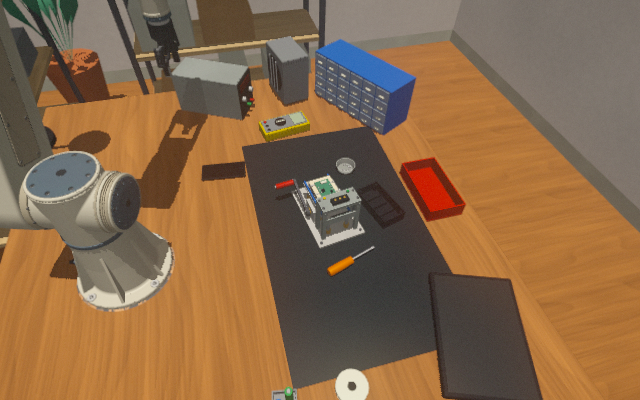

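The scene view shows the tester at about (338,240), the red grip at (354,192), the bridge at (315,228) and the pack's green board at (343,224). Lever side faces the robot, and the channel runs to the right (about world +y).

Run:
```python
from h import *
for n in("scene","side"):
    c=dict(np.load(n+"0.npz")); P=cloud(c); img=c["image"]; hsv=cv2.cvtColor(img,cv2.COLOR_BGR2HSV)
    near=(abs(P[...,0]-0.57)<.25)&(abs(P[...,1]-.1)<.3)
    red=(((hsv[...,0]<6)|(hsv[...,0]>174))&(hsv[...,1]>150)&(hsv[...,2]>80)&near).astype(np.uint8)
    k,l,s,ce=cv2.connectedComponentsWithStats(red)
    for i in range(1,k):
        if s[i,4]>15: print(n,"red",s[i],P[l==i].mean(0).round(4),onz(c,[ce[i]],.064).round(4))
    m=near&(hsv[...,1]<60)&(hsv[...,2]>140)&(abs(P[...,2]-.01)<.012)
    k,l,s,ce=cv2.connectedComponentsWithStats(m.astype(np.uint8))
    i=1+s[1:,4].argmax(); ys,xs=np.where(cv2.dilate((l==i).astype(np.uint8),np.ones((3,3)))*m>0)
    Q=onz(c,np.c_[xs,ys],.01); print(n,"base",s[i],cv2.minAreaRect(np.float32(Q[:,:2]*1000)))
    g=near&(abs(P[...,2]-.142)<.006)
    ys,xs=np.where(g); Q=onz(c,np.c_[xs,ys],.142); print("bridge",len(xs),cv2.minAreaRect(np.float32(Q[:,:2]*1000)))
    g=near&(hsv[...,0]>45)&(hsv[...,0]<85)&(hsv[...,1]>80); print("green",P[g].mean(0),np.ptp(P[g],0),g.sum())
    cv2.imwrite(f"pics/{n}crop.png",cv2.resize(img[170:290,260:400] if n=="scene" else img[150:260,260:420],None,fx=5,fy=5,interpolation=cv2.INTER_CUBIC))
```

```text
scene red [348 185  13  15  94] [0.481  0.1452 0.061 ] [[0.483  0.1442 0.064 ]]
scene base [ 291  209   93   68 1402] ((598.8245849609375, 51.998130798339844), (156.68008422851562, 245.70086669921875), 7.942468166351318)
bridge 622 ((610.5416259765625, -20.02843475341797), (118.13016510009766, 56.026573181152344), 7.665644645690918)
green [0.59632348 0.06113829 0.09696925] [0.0695191  0.09301182 0.05683436] 128
side red [275 179  19  10  98] [0.484  0.1467 0.0637] [[0.484  0.1464 0.064 ]]
side base [293 194  72  54 549] ((596.1671752929688, 44.21025085449219), (149.2198486328125, 223.31402587890625), 8.023730278015137)
bridge 555 ((603.7216186523438, -20.99646759033203), (117.18998718261719, 58.56871795654297), 8.575098991394043)
green [0.59367576 0.07001428 0.09824984] [0.07214941 0.10412806 0.05546528] 133
```

View pics/scenecrop.png

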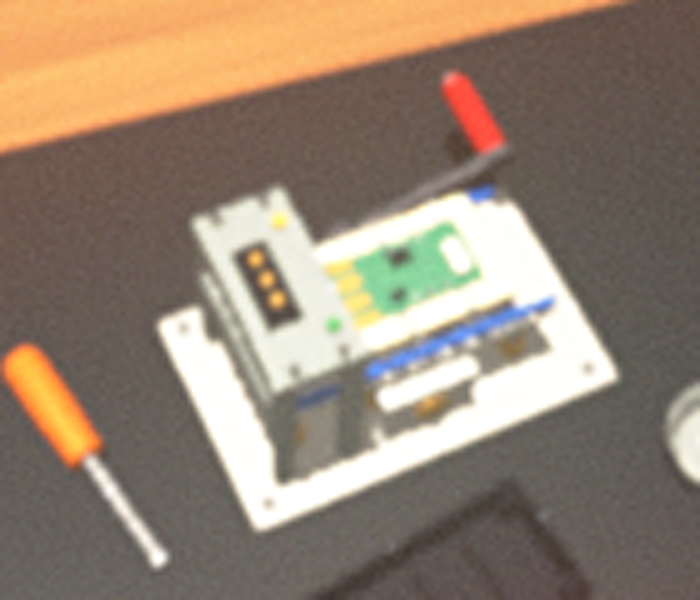

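The crop agrees: tester yaw about 8°, origin about (0.597, 0.052), and the pack sticks out from under the bridge towards +y. I'll turn so tool x = tester +y and tool y = tester +x, then move to beyond the pack's end.

```bash
python3 -m crank '{"steps":[[0,0,0,6.97,1],[0,0,0,6.97,1],[0,0,0,6.97,1],[0,0,0,6.97,1],[0,0,0,6.97,1],[0,0,0,6.97,1],[0,0,0,6.97,1],[0,0,0,6.97,1],[0,0,0,6.97,1],[-0.034,0.022,0,0,1],[-0.034,0.022,0,0,1],[-0.034,0.022,0,0,1],[-0.034,0.022,0,0,1],[-0.034,0.022,0,0,1],[-0.034,0.022,0,0,1],[-0.034,0.022,0,0,1],[-0.034,0.022,0,0,1],[-0.034,0.022,0,0,1],[-0.034,0.022,0,0,1],[-0.034,0.022,0,0,1]]}' 60
cat >> h.py <<'E'
O=np.array([.597,.052,0]); A=np.radians(8.0); R=np.array([[np.cos(A),-np.sin(A),0],[np.sin(A),np.cos(A),0],[0,0,1]])
def tt(p): return (np.asarray(p)-O)@R
def rep():
    s=sensors.state(); print("t",round(s["t"],2),"tester pos",tt(s["tool_pos"]).round(4),"F tester",(s["ft_force"]@R).round(1),"w",round(s["width"],4),"g",s["gripper_force"],"yaw tooly",np.degrees(np.arctan2(s["orientation"][1,1],s["orientation"][0,1])).round(2)); return s
E
python3 -c "
from h import *
s=rep();c=capture('wrist');cv2.imwrite('pics/w1.png',c['image'])"
```

```text
t: 1.77
tool_pos: [0.4986, 0.2517, 0.2311]
orientation: [[-0.14, 0.99, -0.0], [0.99, 0.14, -0.0], [-0.0, -0.0, -1.0]]
ft_force: [0.9, 1.1, 0.6]
width: 0.0001
gripper_force: 0.0
t 1.77 tester pos [-0.0696  0.2115  0.2311] F tester [1.1 0.9 0.6] w 0.0001 g 0.0 yaw tooly 8.03
```

View pics/w1.png

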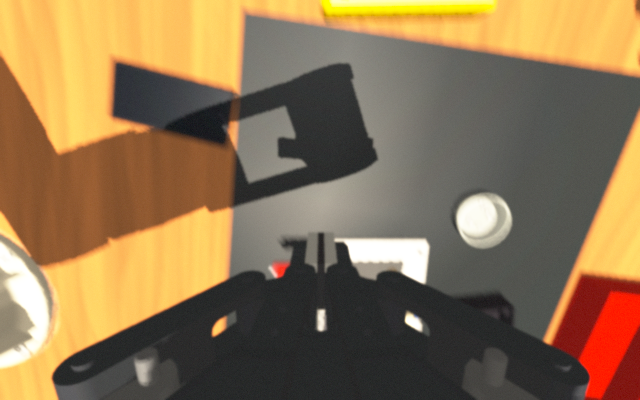

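The wrist view (before moving on) shows only a strip of the tester's base at (380,255), hidden by the fingers; clear ahead. Continue to tester (0, 0.108), then lower.

```bash
python3 -m crank '{"steps":[[-0.0345,0.0232,0,0,1],[-0.0345,0.0232,0,0,1],[-0.0345,0.0232,0,0,1],[0,0,0,0,1],[0,0,0.037,0,1],[0,0,0.037,0,1],[0,0,0.037,0,1],[0,0,0.037,0,1],[0,0,0,0,1],[0,0,0,0,1]]}' >/dev/null
python3 - <<'E'
from h import *
s=rep()
for n in("scene","side"):
    c=capture(n);i=c["image"];i=i[170:290,260:400] if n=="scene" else i[150:270,250:390]
    cv2.imwrite(f'pics/{n}2.png',cv2.resize(i,None,fx=4,fy=4,interpolation=cv2.INTER_CUBIC))
cv2.imwrite("pics/both2.png",cv2.hconcat([cv2.resize(cv2.imread(f'pics/{n}2.png'),(400,343)) for n in("scene","side")]))
E
```

```text
t 2.65 tester pos [-0.0021  0.1098  0.0818] F tester [-0.4  0.4  0.4] w -0.0001 g 0.0 yaw tooly 8.03
```

View pics/both2.png

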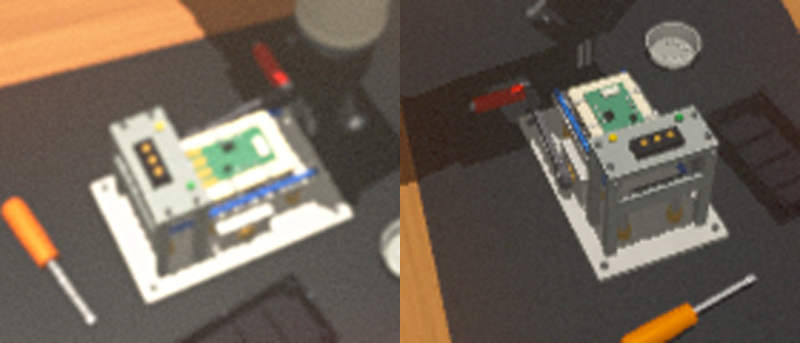

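Fingers (black, above/right of the pack) hang past the pack's free end. Start pushing slowly.

```bash
python3 -m crank '{"steps":[[-0.004,0.001,0,0,1],[-0.004,0.001,0,0,1],[-0.004,0,0,0,1],[-0.004,0,0,0,1],[-0.004,0,0,0,1],[-0.002,0,0,0,1],[-0.002,0,0,0,1],[-0.002,0,0,0,1],[-0.002,0,0,0,1],[-0.002,0,0,0,1],[-0.002,0,0,0,1],[-0.002,0,0,0,1],[-0.002,0,0,0,1],[-0.002,0,0,0,1],[-0.002,0,0,0,1],[-0.002,0,0,0,1],[-0.002,0,0,0,1],[-0.002,0,0,0,1]]}' >/dev/null; python3 -c "
from h import *
rep()"
```

```text
t 4.25 tester pos [0.0015 0.0638 0.0832] F tester [-0.3  1.  -0.5] w -0.0001 g 0.61087841168046 yaw tooly 8.03
```

```bash
python3 -m crank '{"steps":[[-0.002,0,0,0,1],[-0.002,0,0,0,1],[-0.002,0,0,0,1],[-0.002,0,0,0,1],[-0.002,0,0,0,1],[-0.002,0,0,0,1],[-0.002,0,0,0,1],[-0.001,0,0,0,1],[-0.001,0,0,0,1],[-0.001,0,0,0,1]]}' >/dev/null; python3 -c "
from h import *
rep()"
```

```text
t 5.08 tester pos [0.0015 0.0469 0.0833] F tester [0.3 1.3 0.1] w -0.0002 g 0.5800020508468151 yaw tooly 8.03
```

```bash
python3 -m crank '{"steps":[[-0.001,0,0,0,1],[-0.001,0,0,0,1],[-0.001,0,0,0,1],[-0.001,0,0,0,1]]}' >/dev/null; python3 -c "
from h import *
rep()"
python3 -m crank '{"steps":[[-0.001,0,0,0,1],[-0.001,0,0,0,1]]}' >/dev/null; python3 -c "
from h import *
rep()"
```

```text
t 5.42 tester pos [0.0016 0.0429 0.0833] F tester [-0.7  2.  -1. ] w -0.0001 g 0.5807888740673661 yaw tooly 8.03
t 5.58 tester pos [0.0015 0.0409 0.0833] F tester [-0.1  1.  -0.6] w -0.0002 g 0.5819817166775465 yaw tooly 8.03
```

```bash
for k in 1 2; do python3 -m crank '{"steps":[[-0.0005,0,0,0,1],[-0.0005,0,0,0,1],[-0.0005,0,0,0,1]]}' | grep -E "ft_force"; python3 -c "
from h import *
rep()"; done
```

```text
ft_force: [-1.3, 11.1, -1.2]
t 5.83 tester pos [0.0018 0.0406 0.0834] F tester [ 0.2 11.2 -1.2] w -0.0002 g 5.397363552910974 yaw tooly 7.99
ft_force: [-2.3, 18.0, -0.7]
t 6.08 tester pos [0.0017 0.0405 0.0834] F tester [ 0.2 18.1 -0.7] w -0.0001 g 9.326509436359629 yaw tooly 7.96
```

Firm contact: 18 N with the tool at y = 40.5 mm, where the seated pose puts it (28 + half a finger). Back off, raise, turn for the pinch.

```bash
python3 -m crank '{"steps":[[0.002,0,0,0,1],[0.005,0,0,0,1],[0.01,0,0,0,1],[0.02,0,0,0,1],[0,0,-0.04,0,1],[0,0,-0.04,0,1],[0,0,-0.04,0,1],[0,0,0,-6.92,0],[0,0,0,-6.92,-1],[0,0,0,-6.92,-1],[0,0,0,-6.92,-1],[0,0,0,-6.92,-1],[0,0,0,-6.92,-1],[0,0,0,-6.92,-1],[0,0,0,-6.92,-1],[0,0,0,-6.92,-1],[0,0,0,-6.92,-1],[0,0,0,-6.92,-1],[0,0,0,-6.92,-1],[0,0,0,-6.92,-1]]}' >/dev/null
python3 - <<'E'
from h import *
s=rep()
for n in("scene","side","wrist"):
    s=sensors.state(); c=capture(n); P=cloud(c,s); img=c["image"]; hsv=cv2.cvtColor(img,cv2.COLOR_BGR2HSV)
    q=tt(P)
    red=(((hsv[...,0]<6)|(hsv[...,0]>174))&(hsv[...,1]>150)&(hsv[...,2]>50)&(abs(q[...,0]+.1)<.06)&(abs(q[...,1]-.1)<.06)).astype(np.uint8)
    ys,xs=np.where(red)
    if len(xs): print(n,len(xs),"red tester",q[red>0].mean(0).round(4), tt(onz(c,[[(xs.min()+xs.max())/2,(ys.min()+ys.max())/2]],.066,s)).round(4),xs.min(),xs.max(),ys.min(),ys.max())
    cv2.imwrite(f"pics/{n}3.png",img)
a=cv2.imread("pics/scene3.png")[170:290,260:400];b=cv2.imread("pics/wrist3.png")
cv2.imwrite("pics/both3.png",cv2.hconcat([cv2.resize(a,(350,300),interpolation=cv2.INTER_CUBIC),cv2.resize(b,(450,300))]))
E
```

```text
t 7.75 tester pos [0.0015 0.0753 0.2033] F tester [-0.1  0.3 -0.5] w 0.0854 g 0.0 yaw tooly 98.33
scene 45 red tester [-0.0911  0.1114  0.0573] [[-0.0943  0.1112  0.066 ]] 352 360 187 199
side 92 red tester [-0.0993  0.1039  0.0686] [[-0.0991  0.1083  0.066 ]] 276 293 179 188
wrist 1358 red tester [-0.1001  0.1079  0.0701] [[0.036  0.0154 0.066 ]] 157 368 46 396
```

View pics/both3.png

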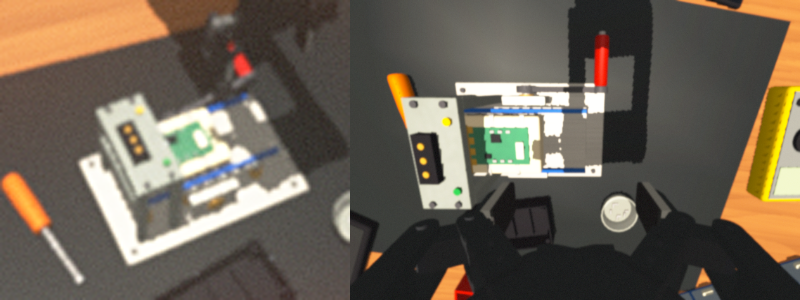

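The pack (cream, wrist picture about (515,140)) now sits deep under the bridge; the red grip is at about (602,65) of the composite. I measure both in the wrist picture.

Run:
```python
from h import *
s=sensors.state(); c=capture("wrist"); P=tt(cloud(c,s)); hsv=cv2.cvtColor(c["image"],cv2.COLOR_BGR2HSV)
red=(((hsv[...,0]<6)|(hsv[...,0]>174))&(hsv[...,1]>130)&(hsv[...,2]>50)).astype(np.uint8)
k,l,st,ce=cv2.connectedComponentsWithStats(red)
for i in range(1,k):
    if st[i,4]>200:
        ys,xs=np.where(l==i); Q=tt(onz(c,np.c_[xs,ys],.066,s)); print(st[i],Q.mean(0).round(4),cv2.minAreaRect(np.float32(Q[:,:2]*1000)))
top=abs(P[...,2]-.142)<.006; ys,xs=np.where(top); print("bridge",cv2.minAreaRect(np.float32(tt(onz(c,np.c_[xs,ys],.142,s))[:,:2]*1000)))
m=(abs(P[...,2]-.096)<.006)&(abs(P[...,0])<.02)&(P[...,1]>-.04); print("pack end y",np.percentile(P[m][:,1],[50,95,99,100]).round(4))
```

```text
[ 346   46   23   69 1389] [-0.1004  0.1082  0.066 ] ((-99.2430191040039, 108.0190200805664), (19.220643997192383, 57.793094635009766), 89.37242889404297)
[151 368  25  32 487] [ 0.2545 -0.1215  0.066 ] ((254.24143981933594, -117.85697937011719), (28.237802505493164, 54.18382263183594), 55.51919174194336)
bridge ((-0.2967643737792969, -68.12403106689453), (58.123809814453125, 114.81546020507812), 89.8086166381836)
pack end y [-0.0055  0.0272  0.0297  0.0301]
```

```bash
python3 -m crank '{"steps":[[0.034,0.0107,0,0.3,-1],[0.034,0.0107,0,0,-1],[0.034,0.0107,0,0,-1],[0,0,0,0,-1],[0,0,0.0395,0,-1],[0,0,0.0395,0,-1],[0,0,0.0395,0,-1],[0,0,0.0395,0,-1],[0,0,0,0,-1],[0,0,0,0,-1]]}' >/dev/null;  python3 - <<'E'
from h import *
s=rep(); c=capture("wrist");cv2.imwrite("pics/w4.png",c["image"])
E
```

```text
t 8.78 tester pos [-0.102   0.1072  0.0441] F tester [1.2 0.6 0.3] w 0.0855 g 0.0 yaw tooly 97.56
```

View pics/w4.png

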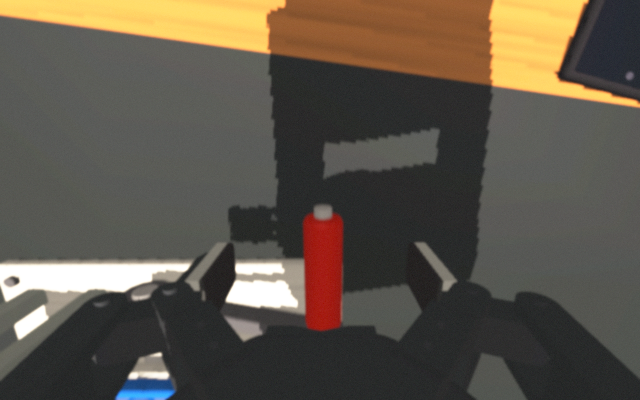

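The grip (x≈323) is centred between the pads (235 and 415). Close.

```bash
python3 -m crank '{"steps":[[0,0,0,0,0.3],[0,0,0,0,1],[0,0,0,0,1],[0,0,0,0,1],[0,0,0,0,1],[0,0,0,0,1],[0,0,0,0,1],[0,0,0,0,1]]}' 50 >/dev/null;  python3 - <<'E'
from h import *
s=rep(); p=tt(s["tool_pos"])
# arc from present angle, grip (y,z) rel. shaft; tool y=+tester y, tool z=-z
a0=np.radians(15); 
y=110*np.cos(np.linspace(a0,np.pi/2,29)); z=110*np.sin(np.linspace(a0,np.pi/2,29))
print(np.c_[np.diff(y),-np.diff(z)].round(1).tolist())
E
```

```text
t 9.5 tester pos [-0.1     0.1081  0.0459] F tester [-1.2  5.2  4.6] w 0.0163 g 48.66855025291443 yaw tooly 97.67
[[-1.4, -4.9], [-1.7, -4.9], [-1.9, -4.8], [-2.1, -4.7], [-2.3, -4.6], [-2.6, -4.5], [-2.8, -4.3], [-3.0, -4.2], [-3.1, -4.1], [-3.3, -3.9], [-3.5, -3.8], [-3.7, -3.6], [-3.9, -3.4], [-4.0, -3.2], [-4.2, -3.0], [-4.3, -2.8], [-4.4, -2.6], [-4.5, -2.4], [-4.6, -2.2], [-4.7, -2.0], [-4.8, -1.8], [-4.9, -1.5], [-5.0, -1.3], [-5.0, -1.1], [-5.1, -0.8], [-5.1, -0.6], [-5.1, -0.4], [-5.1, -0.1]]
```

Held (16 mm, 49 N). Swing along the arc, first half.

```bash
python3 -m crank '{"steps":[[0,-0.0014,-0.0049,0,1],[0,-0.0017,-0.0049,0,1],[0,-0.0019,-0.0048,0,1],[0,-0.0021,-0.0047,0,1],[0,-0.0023,-0.0046,0,1],[0,-0.0026,-0.0045,0,1],[0,-0.0028,-0.0043,0,1],[0,-0.003,-0.0042,0,1],[0,-0.0031,-0.0041,0,1],[0,-0.0033,-0.0039,0,1],[0,-0.0035,-0.0038,0,1],[0,-0.0037,-0.0036,0,1],[0,-0.0039,-0.0034,0,1],[0,-0.004,-0.0032,0,1]]}' >/dev/null;  python3 -c "
from h import *
rep()"
```

```text
t 10.67 tester pos [-0.1002  0.0692  0.1046] F tester [ 0.8  7.7 -1. ] w 0.0166 g 48.96339654922485 yaw tooly 97.66
```

```bash
python3 -m crank '{"steps":[[0,-0.0042,-0.003,0,1],[0,-0.0043,-0.0028,0,1],[0,-0.0044,-0.0026,0,1],[0,-0.0045,-0.0024,0,1],[0,-0.0046,-0.0022,0,1],[0,-0.0047,-0.002,0,1],[0,-0.0048,-0.0018,0,1],[0,-0.0049,-0.0015,0,1],[0,-0.005,-0.0013,0,1],[0,-0.005,-0.0011,0,1],[0,-0.0051,-0.0008,0,1],[0,-0.0051,-0.0006,0,1],[0,0,0,0,1],[0,0,0,0,1]]}' >/dev/null;  python3 -c "
from h import *
rep()"
```

```text
t 11.83 tester pos [-0.1003  0.0119  0.1271] F tester [-0.7  3.7  6.6] w 0.0164 g 49.62598979473114 yaw tooly 97.65
```

```bash
python3 -m crank '{"steps":[[0,-0.0035,-0.0003,0,1],[0,-0.0035,-0.0001,0,1],[0,-0.0032,0,0,1],[0,0,0,0,1],[0,0,0,0,1],[0,0,0,0,1]]}' >/dev/null;  python3 - <<'E'
from h import *
s=rep()
I={}
for n in("scene","side","wrist"):
    s=sensors.state(); c=capture(n); P=tt(cloud(c,s)); img=c["image"]; hsv=cv2.cvtColor(img,cv2.COLOR_BGR2HSV); I[n]=img
    red=((hsv[...,0]<6)|(hsv[...,0]>174))&(hsv[...,1]>130)&(hsv[...,2]>50)&(abs(P[...,0]+.1)<.05)&(abs(P[...,1])<.05)
    if red.sum(): print(n,red.sum(),P[red].mean(0).round(4))
    g=(hsv[...,0]>45)&(hsv[...,0]<85)&(hsv[...,1]>80)&(abs(P[...,0])<.04)&(P[...,1]>-.045)&(P[...,1]<.03)&(P[...,2]<.12)
    if g.sum(): print(n,"board z",np.median(P[g],0).round(4),g.sum())
a=I["side"][110:250,250:390]; b=I["wrist"]
cv2.imwrite("pics/both5.png",cv2.hconcat([cv2.resize(a,(350,350),interpolation=cv2.INTER_CUBIC),cv2.resize(b,(450,350))]))
E
```

```text
t 12.33 tester pos [-0.1003  0.0019  0.1275] F tester [-1.4  4.9  6.6] w 0.0162 g 49.70147252082825 yaw tooly 97.67
scene 41 [-0.0869 -0.0003  0.1523]
scene board z [ 0.0009 -0.0126  0.1052] 81
side 39 [-0.1203 -0.0018  0.1499]
side board z [-0.0067 -0.0015  0.1054] 61
wrist 4227 [-0.1024  0.0023  0.1519]
```

View pics/both5.png

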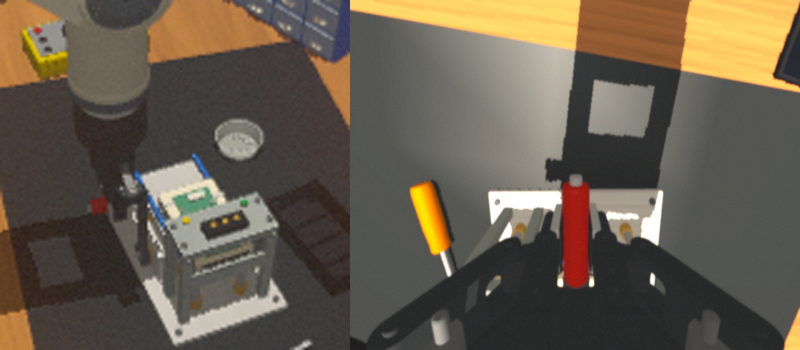

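The lever is upright: in the wrist view the red grip is between the pads at (576,235), and its y matches the rest-derived target within 0.5 mm. In the side view the pack is seated under the bridge, and the board has risen about 8 mm, from about 97 to 105 mm. Handing in.

```bash
python3 -c "
from h import *
print(workorder.sign_off())"
```

```text
the job is handed in; nothing more can be done
None
```

The pack is seated firmly against the end stop (18 N felt), the cam lever is upright at its highest lift and still held by its grip, and the job was handed in at about 12.5 s.

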